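Probe the hook's guide tube and show the gauge tip over the mirror

ROBOT

A 6-joint arm with a two-finger parallel gripper is mounted at the origin on the work surface. World frame = base frame: x ahead of the robot, y to its left, z up, the work surface at z = 0. Lengths are in m, angles in rad, forces in N, time in s.
With the tool pointing down it reaches from about 0.3 to 0.875 m from the base axis. Payload 6.4 kg.
Tool frame: the origin (TCP) lies at the centre of the arm's flange, where the gripper is bolted on; the fingertips stand 173 mm ahead of it and the grasp point (between the pads) lies 155 mm ahead of it (ctrl.pinch_z is the distance from the TCP to the grasp point, in m); z points along the fingers, y is the direction in which the jaws open and shut (so a half turn about z gives the same grasp; the last joint's range is limited). The gripper opens to 85 mm and grips with 20 to 120 N. Pads are 22 mm wide; open, the fingers measure 114 mm over their backs; the gripper's body (76 mm by 85 mm) begins 54 mm behind the grasp point. The pads swing forward as they close: fully open they stand 13 mm farther back than shut.
Start: joints at [-1.473, 0.181, 1.607, -0, 1.354, -0.206], TCP at [0.172, -0.549, 0.405] pointing down, gripper open.
Joint ranges: [-2.99, 2.99], [-0.89, 2.07], [0.3, 2.58], [-1.14, 4.28], [0, 2.63], [-3.12, 3.12]. Speed limits (rad/s): [2.57, 2.57, 3.01, 3.14, 3.14, 3.14].

INTERFACE

Orientations are given as a unit quaternion [w, x, y, z].
In Python, from bench import ctrl gives the robot as it stands.
- The arm moves only by the tool drive_tool, never from a script. Its argument "commands" is a list that holds one entry, the list of rows, each a list of 7 numbers: the shift along the tool's x, y, z in units of 50 mm (1.0 is 50 mm), then the turn, a rotation vector about the tool's x, y, z in units of 8 degrees (1.0 is 8 degrees), then the closure in counts, from 0 (fully open) to 255 (shut). A call has 1 to 10 rows; each row shifts and turns the commanded pose from where the row before left it, along the tool's axes as they then stand; what a row does not reach is not made up. A row lasts 1/10 s, in which the tool goes at most 50 mm and 8.59 degrees, less where a joint would pass 70% of its speed; a pose out of reach is approached as far as the arm can. A call is refused whole if a number of a shift passes 1 or a number of a turn 1, either way. A call with a gripper value outside its range is refused whole. The fingers move at their own pace and stop on an object; the grip force is fixed at half the most. Time passes only in rows, so rows that do not move let the fingers close. It gives the time, the measured TCP pose, the force and the opening at its end, in the units of the state.
- ctrl.get_obs(): the state, without advancing time (a new reading comes with each control period).
- ctrl.camera(name): name is "scene" or "side" or "wrist"; returns a dict with "pixels" (420x560x3 uint8, red, green, blue), "depth" (420x560 float32, m along the optical axis (not along the pixel's ray), 0 where there is no reading), "intrinsics" (3x3 intrinsics, pixels), "k1" (the pictures are not rectified: a ray, as slopes to the right and down, at radius r is drawn at 1 + k1 r^2 times it, then the intrinsics apply), "R" (3x3) and "t" (3): a world point X has camera coordinates R X + t; the wrist camera has in their place "tool_from_camera" (4x4, takes a point from camera to tool coordinates, whose origin is the TCP and whose axes are the flange's). Camera axes: x right, y down, z forward; pixel columns grow to the right and rows downward; lengths in m; the calibration is good to about 2 mm. A picture is of the moment at which its call begins: read the wrist's pose just before it.
- ctrl.hand_in(): hands the job in, once; it reports no verdict.
The state is a dict: "time_s": time; "q": joint angles; "dq": joint speeds; "joint_efforts": joint torques, N m; "eef_pos": TCP position; "eef_rot": TCP orientation; "wrist_force": force on the tool from outside, world axes, zero at the start; "torque": the same for the moment, N m; "opening": opening from 0.0 (shut) to 1.0 (fully open).
Only numpy, scipy, OpenCV 4.12 (cv2) and the standard library are available. Lean on these libraries where they do the work, as an engineer would, in place of code of your own. Each camera call takes 0.05 s, during which the arm holds its last target. There are 200 camera calls.

TASK

Set the inspection mirror face up on the sloping blue rest, lengthwise down the slope so that it sits flat, centred on the narrow seat, and let go of it. Then take the orange gauge, push its rod into the guide tube of the yellow hook block until the collar stops against the mouth, draw it out again, and finish while still holding the gauge, steady and level, clear of everything else, with its tip about 4 cm above the middle of the mirror so that it can be read. Leave the bronze latch, the black keeper pin, the shackle, the red can and the scrap flap alone.

Things in the scene. Friction and masses are not known exactly. Their poses are not given: they have to be found in the camera images.
- mirror_mid (a point): Loose inspection mirror: a flat dark-framed plate with a chrome mirror face, 60 mm along its x, 46 mm along its y, 14 mm thick, 110 g, lying face up on the shelf. The point is its centre (7 mm above its underside); z is the face normal. It may be set on the rest either way round lengthwise.
- seat_mid (a point): Fixed blue mirror rest; point: middle of the seat's top face, 72 mm above the shelf. Seat 66 mm along x, 30 mm wide (y; the mirror overhangs 8 mm each side), tilted 20 deg: x points up the slope, away from the robot; z is its normal. A 10 mm lip crosses the low end, inner face at x = -33 mm. Foot 80 x 50 mm. Mirror seated: its centre 7 mm along z, face middle 85 mm above the shelf.
- gauge_mid (a point): Loose gauge, 120 g, lying: orange box handle 60 mm along x, 20 mm along y (grip width), 26 mm along z; then a dark collar 26 mm across, x from 30 to 38 mm; then a 10 mm steel rod along +x to the tip at x = 128 mm. Point: the handle's centre, on the rod's axis, 13 mm above the shelf at first; z up. Balance point about 20 mm ahead of it.
- gauge_tip (a point): The tip of the gauge rod, on its axis, 128 mm along x from the handle's centre; same axes as the gauge. The last 30 mm of the rod have black reading bands; the tip has a 2 mm chamfer.
- tube_mouth (a point): Fixed yellow hook block (foot 80 x 80 mm) with a steel guide tube; point: centre of the tube's mouth, 104 mm above the shelf. z: the tube's axis, out of the mouth, 12 deg above level, roughly to the robot's left (+y). Bore 14 mm, flared to 20 mm at the mouth; tube 100 mm long, open at both ends; rim 32 mm across. The 90 mm of rod goes fully in; the collar stops on the rim.
- latch_mid (a point): Loose cracked bronze latch, flat, 92 x 34 mm, with a 22 mm high boss; the point is 5 mm above the shelf. To be left alone; changes places with the keeper pin.
- pin_mid (a point): Loose black steel keeper pin, lying, 95 x 30 mm, 26 mm high; the point is at its middle, 13 mm above the shelf. To be left alone.
- shackle_mid (a point): Loose grey shackle, lying, about 78 x 76 mm, 18 mm high; centre of its bow, 9 mm above the shelf. To be left alone.
- can_mid (a point): Loose red can, standing, 60 mm across, 100 mm high; its centre. To be left alone.
- flap (a joint): Sprung steel flap on the dark steel scrap chute (200 x 180 mm, up to 120 mm high, at the robot's left, centre near x 0.48, y 0.53), rad: 0 shut, grows as it is lifted against its spring. To be left alone.
Not all that is in view belongs to the job. What is shaped like the part that bears gauge_mid but green or pink is not meant.

How it is judged:
By the outcome, as a careful person would: the job done as asked, in the order asked, and still so for the second after the job is handed in, while the arm keeps its last pose, push and grip.
It also fails if it takes over 61 s, if anything falls off the work surface, if the arm or the gripper's body presses on something with over 40 N, if the wrist force passes 120 N, or if a joint passes its speed limit or range.

## Working session

There is one attempt and no reset: what is moved stays moved. The work goes in short steps, Python scripts to look and compute and a tool call to move; the robot and the scene stay as the last step left them, time stands still between calls to the robot, and variables do not carry over. Pictures are saved under pics/ and viewed, about 8 in all and at most 12, crops included, and the job is handed in when it is done.

Besides the shell and the picture viewer there is one more tool, called after "Emit:" in YAML: its name, and indented under it one key for each argument. drive_tool: Moves the arm, as the interface text tells. Its arguments: {"type":"object","properties":{"commands":{"type":"array","items":{"type":"array","items":{"type":"array","items":{"type":"number"}}}}},"required":["commands"]}

```bash
ls; mkdir -p pics
cat > h.py <<'E'
import numpy as np, cv2
from bench import ctrl
from scipy.spatial.transform import Rotation as Rn
def pose():
    o=ctrl.get_obs(); q=np.array(o["eef_rot"]); return np.array(o["eef_pos"]),Rn.from_quat(q[[1,2,3,0]]).as_matrix(),o
def grab(n):
    p,R,o=pose(); c=ctrl.camera(n); c=dict(c)
    if n=="wrist":
        T=np.array(c["tool_from_camera"]); c["Rc"]=R@T[:3,:3]; c["o"]=R@T[:3,3]+p
    else:
        c["Rc"]=np.array(c["R"]).T; c["o"]=-c["Rc"]@np.array(c["t"])
    return c
def slopes(c,uv):
    uv=np.atleast_2d(uv).astype(float); K=np.array(c["intrinsics"]); 
    return cv2.undistortPoints(uv[:,None],K,np.array([c["k1"],0,0,0,0.]))[:,0]
def onplane(c,uv,z):
    s=slopes(c,uv); d=np.c_[s,np.ones(len(s))]@c["Rc"].T
    return c["o"]+d*((z-c["o"][2])/d[:,2])[:,None]
def cloud(c):
    h,w=c["depth"].shape; v,u=np.mgrid[:h,:w]; s=slopes(c,np.c_[u.ravel(),v.ravel()])
    d=c["depth"].ravel()[:,None]; P=(np.c_[s,np.ones(len(s))]*d)@c["Rc"].T+c["o"]; P[d[:,0]==0]=np.nan
    return P.reshape(h,w,3)
def save(c,f,box=None,k=1):
    im=c["pixels"][...,::-1]
    if box: im=im[box[1]:box[3],box[0]:box[2]]
    cv2.imwrite("pics/"+f,cv2.resize(im,None,fx=k,fy=k,interpolation=cv2.INTER_CUBIC))
E
python3 - <<'E'
from h import *
import pickle
a=grab("scene");b=grab("side");w=grab("wrist");pickle.dump((a,b,w),open("c0.pkl","wb"))
save(a,"a.png",k=1.4);save(b,"b.png",k=1.4);save(w,"w.png")
for c in(a,b,w):print(c["o"],c["Rc"][:,2],c["intrinsics"],c["k1"])
print(pose()[2], ctrl.pinch_z)
E
```

```text
pics
[1.61237046 0.11509631 1.18345513] [-0.69515626 -0.0369061  -0.71791066] [[536.38204083   0.         279.61402572]
 [  0.         536.38204083 207.65029531]
 [  0.           0.           1.        ]] -0.020923259957383932
[ 0.44990856 -0.72837961  1.02971918] [ 0.06694241  0.63373613 -0.77064728] [[449.61093838   0.         274.24736956]
 [  0.         449.61093838 210.85281435]
 [  0.           0.           1.        ]] 0.004256562840362728
[ 0.24702768 -0.52432094  0.37373308] [-0.29402723 -0.09018698 -0.9515326 ] [[316.74538065   0.         278.51137285]
 [  0.         316.74538065 207.85306799]
 [  0.           0.           1.        ]] 0.018400632112686634
{'time_s': 0.15, 'q': array([-1.47330023e+00,  1.81369964e-01,  1.60775028e+00,  2.17605016e-05,
        1.35381943e+00, -2.06275237e-01]), 'dq': array([-0.00011829, -0.00216542, -0.00292501, -0.00087485,  0.00102296,
       -0.00058433]), 'joint_efforts': array([ 1.61683562e-03, -4.45258927e+01, -3.51691782e+01, -1.74593447e-04,
        5.85514266e-03, -1.81619941e-05]), 'eef_pos': array([ 0.17200939, -0.54847428,  0.40400475]), 'eef_rot': array([-6.71936486e-04,  9.88487661e-01,  1.51300003e-01,  4.72217075e-05]), 'wrist_force': array([ 0.11145949, -0.13623762,  0.5139482 ]), 'torque': array([-0.02879158,  0.0187627 ,  0.01944907]), 'opening': 0.9998349411115167} 0.1547
```

View pics/a.png

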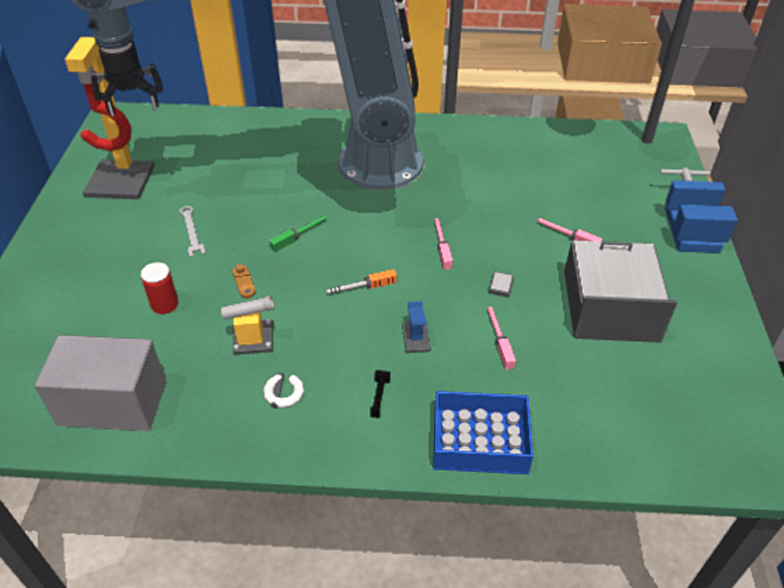

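View pics/b.png

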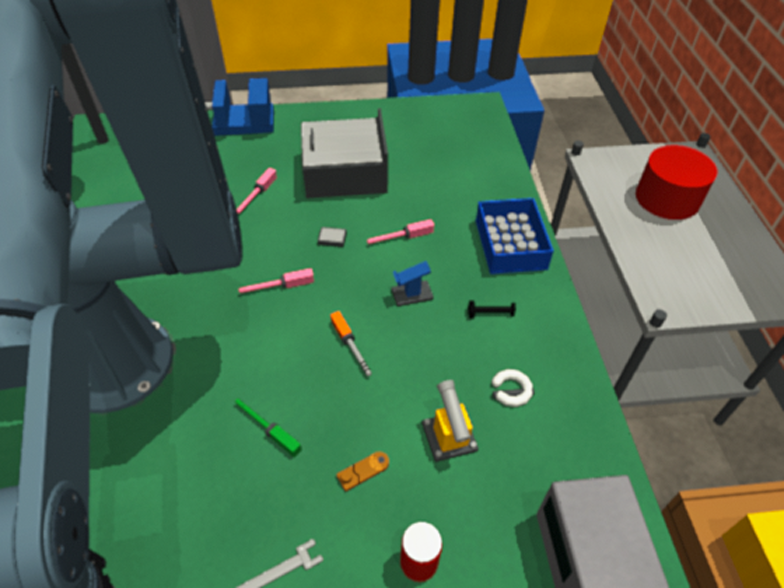

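The scene view shows the mirror at (501,284), the gauge with its orange handle at (383,279) and its tip at (330,291), the blue rest at (416,325), and the tube block at (250,320) with its mouth at the right end, (272,303).
The things that could be taken for the gauge are the green one (298,232), the pinks (443,243), (570,232) and (502,338), and the bronze latch (243,280). The banded orange one at (383,279) matches the description.

```bash
cat > m.py <<'E'
from h import *
import pickle
a,b,w=pickle.load(open("c0.pkl","rb"))
a_box={"gauge":(225,185,290,215),"mirror":(345,190,370,214),"rest":(284,212,310,252),"tube":(150,208,200,255)}
b_box={"gauge":(230,218,270,272),"mirror":(222,158,252,178),"rest":(276,185,312,220),"tube":(298,266,345,332)}
for n,c,B in(("scene",a,a_box),("side",b,b_box)):
    P=cloud(c)
    t=P[150:250,200:400].reshape(-1,3) if n=="scene" else P[160:300,180:330].reshape(-1,3)
    print(n,"table z",np.nanmedian(t[:,2]))
    for k,(x0,y0,x1,y1) in B.items():
        im=c["pixels"][y0:y1,x0:x1]; hsv=cv2.cvtColor(im,cv2.COLOR_RGB2HSV); Q=P[y0:y1,x0:x1]
        H,S,V=[hsv[...,i].astype(int) for i in range(3)]
        if k=="gauge":
            for nm,m,z in(("handle",(S>150)&(H<20),.02),("rod",(S<90),.013)):
                v,u=np.nonzero(m); uv=np.c_[u+x0,v+y0]
                X=onplane(c,uv,z); r=cv2.minAreaRect(X[:,:2].astype(np.float32)*1000); print(k,nm,len(uv),r,X.mean(0))
        if k=="mirror":
            m=(S<70); v,u=np.nonzero(m); X=onplane(c,np.c_[u+x0,v+y0],.014); print(k,len(X),cv2.minAreaRect(X[:,:2].astype(np.float32)*1000))
        if k=="rest":
            m=(H>100)&(H<125)&(S>130)&(Q[...,2]>.045); q=Q[m]
            for _ in range(8):
                ce=np.median(q,0) if _==0 else q.mean(0); U,s,Vt=np.linalg.svd(q-ce,full_matrices=False); nn=Vt[2]*np.sign(Vt[2,2]); d=(q-ce)@nn; 
                if _<7: q=q[abs(d)<max(.002,2*np.median(abs(d)))]
            print(k,len(q),ce,"n",nn,"tilt",np.degrees(np.arccos(nn[2])),"az",np.degrees(np.arctan2(-nn[1],-nn[0])),np.ptp(q,0))
        if k=="tube":
            m=(S<60)&(Q[...,2]>.075)&(V>70); q=Q[m]; ce=np.median(q,0); q=q[np.linalg.norm(q-ce,axis=1)<.08]; ce=q.mean(0); Vt=np.linalg.svd(q-ce,full_matrices=False)[2]; ax=Vt[0]*np.sign(Vt[0,1]); s=(q-ce)@ax
            print(k,len(q),ce,ax,np.degrees(np.arcsin(ax[2])),np.percentile(s,[0,2,98,100]), "end",ce+ax*np.percentile(s,99.5))
E
python3 m.py
```

```text
scene table z 0.002119738257707615
gauge handle 178 ((447.78875732421875, 33.245391845703125), (40.71150207519531, 63.80868148803711), 20.873584747314453) [0.44806573 0.03329879 0.02      ]
gauge rod 199 ((459.6998291015625, -10.381324768066406), (49.67649459838867, 165.11451721191406), 22.84857177734375) [ 0.46478705 -0.02377723  0.013     ]
mirror 251 ((442.4336853027344, 292.6481018066406), (46.39620590209961, 71.07279968261719), 77.38033294677734)
rest 118 [0.59598826 0.11288519 0.07103539] n [ 0.03985599 -0.83922713  0.54231847] tilt 57.15839325513778 az 92.71900849148531 [0.07376467 0.02951425 0.0407355 ]
tube 349 [ 0.62801668 -0.21984846  0.10327922] [-0.18133331  0.96730549  0.17730856] 10.21303016378017 [-0.05415913 -0.05118307  0.04618331  0.04741215] end [ 0.61946279 -0.17421852  0.11164325]
side table z 0.0015525327620486973
gauge handle 160 ((440.854736328125, 38.12652587890625), (26.23773765563965, 61.95362091064453), 21.632572174072266) [0.44164392 0.03703093 0.02      ]
gauge rod 175 ((468.2268371582031, -37.11870193481445), (24.124168395996094, 104.27381896972656), 17.904010772705078) [ 0.46932324 -0.03110411  0.013     ]
mirror 229 ((437.16693115234375, 293.0126037597656), (54.95586013793945, 59.1587028503418), 77.31743621826172)
rest 125 [0.596703   0.11335729 0.07195334] n [-0.32735854 -0.08203364  0.9413325 ] tilt 19.72345061072447 az 14.068196491388441 [0.06181315 0.03769465 0.02288263]
tube 441 [ 0.6197795  -0.22253214  0.10440996] [-0.1586765   0.96124286  0.2254638 ] 13.030153027494485 [-0.04957688 -0.04867622  0.04818519  0.05036142] end [ 0.6119062  -0.17483666  0.11559714]
```

Emit:
drive_tool:
  commands:
    - [[0.52,-0.72,0.07,0,0,0,0],[0.52,-0.72,0.07,0,0,0,0],[0.52,-0.72,0.07,0,0,0,0],[0.52,-0.72,0.07,0,0,0,0],[0.52,-0.72,0.07,0,0,0,0],[0.52,-0.72,0.07,0,0,0,0],[0.52,-0.72,0.07,0,0,0,0],[0.52,-0.72,0.07,0,0,0,0],[0.52,-0.72,0.07,0,0,0,0],[0.52,-0.72,0.07,0,0,0,0]]

```text
time_s: 1.15
eef_pos: [0.3124, -0.1257, 0.3696]
eef_rot: [0.0, 0.989, 0.151, 0.0]
wrist_force: [1.2, -0.2, -0.0]
opening: 1.0
```

Emit:
drive_tool:
  commands:
    - [[0.52,-0.72,0.07,0,0,0,0],[0.52,-0.72,0.07,0,0,0,0],[0.52,-0.72,0.07,0,0,0,0],[0.52,-0.72,0.07,0,0,0,0],[0.52,-0.72,0.07,0,0,0,0],[0.52,-0.72,0.07,0,0,0,0],[0.52,-0.72,0.07,0,0,0,0],[0.52,-0.72,0.07,0,0,0,0],[0.52,-0.72,0.07,0,0,0,0],[0.52,-0.72,0.07,0,0,0,0]]

```text
time_s: 2.15
eef_pos: [0.4529, 0.2959, 0.3342]
eef_rot: [0.0, 0.988, 0.152, -0.0]
wrist_force: [1.3, -0.5, 0.4]
opening: 1.0
```

Run:
```python
from h import *
import pickle
w=grab("wrist");pickle.dump(w,open("w1.pkl","wb")); save(w,"w1.png",k=1.4)
p,R,o=pose();print(o["time_s"],p,R.round(3).tolist(),o["q"].round(2))
```

```text
2.2 [0.45408787 0.30012064 0.33356599] [[0.954, 0.301, 0.001], [0.301, -0.954, 0.003], [0.002, -0.003, -1.0]] [0.37 0.19 1.75 0.   1.2  1.63]
```

View pics/w1.png

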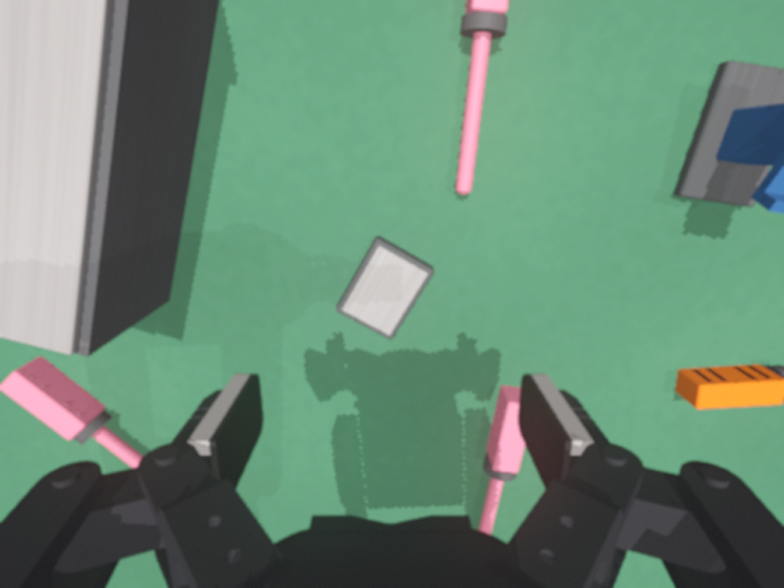

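The mirror is at (386,287), its long axis slanting from lower left to upper right. The pink decoy at (505,430) is clear of the jaw positions.

```bash
cat >> h.py <<'E'
def mirror(c,ztop,box=None):
    """min-area rect of low-saturation blob on plane ztop -> centre, size, yaw of long axis (deg)"""
    hsv=cv2.cvtColor(c["pixels"],cv2.COLOR_RGB2HSV); m=(hsv[...,1]<70).astype(np.uint8)
    x0,y0,x1,y1=box; k=np.zeros_like(m); k[y0:y1,x0:x1]=m[y0:y1,x0:x1]
    n,l,s,_=cv2.connectedComponentsWithStats(k); i=1+s[1:,4].argmax(); v,u=np.nonzero(l==i)
    X=onplane(c,np.c_[u,v],ztop); q=cv2.boxPoints(cv2.minAreaRect((X[:,:2]*1000).astype(np.float32)))
    e=[q[1]-q[0],q[2]-q[1]]; e.sort(key=np.linalg.norm); L=e[1]
    return q.mean(0),[np.linalg.norm(z) for z in e],np.degrees(np.arctan2(L[1],L[0]))
E
python3 - <<'E'
from h import *
import pickle
w=pickle.load(open("w1.pkl","rb"))
print(mirror(w,.014,(230,160,320,250)))
print(cloud(w)[200:210,270:282,2].mean())
E
```

```text
(array([438.03555, 296.25836], dtype=float32), [np.float32(46.75249), np.float32(61.94662)], np.float32(-12.374565))
nan
```

Emit:
drive_tool:
  commands:
    - [[0,0,0.2,0,0,0.935,117],[0,0,0.4,0,0,0.935,117],[0,0,0.4,0,0,0.935,117],[0,0,0.4,0,0,0.935,117],[0,0,0.2,0,0,0,117],[0,0,0,0,0,0,117],[0,0,0,0,0,0,117]]

```text
time_s: 2.9
eef_pos: [0.4531, 0.294, 0.2552]
eef_rot: [-0.0, 0.994, -0.108, 0.0]
wrist_force: [-0.7, 1.0, 0.4]
opening: 0.544
```

```bash
cat >> h.py <<'E'
def fingers(c):
    T=np.array(c["tool_from_camera"]); h,w=c["depth"].shape; v,u=np.mgrid[:h,:w]
    s=slopes(c,np.c_[u.ravel(),v.ravel()]); d=c["depth"].ravel()[:,None]
    Q=(np.c_[s,np.ones(len(s))]*d)@T[:3,:3].T+T[:3,3]; Q=Q[d[:,0]>0]
    return Q[(abs(Q[:,0])<.02)&(abs(Q[:,1])<.065)&(Q[:,2]<.19)&(Q[:,2]>.05)]
def plan(target,R=None):
    p,R0,o=pose(); print("t",round(o["time_s"],2),"p",p.round(4),"yaw",np.degrees(np.arctan2(R0[1,0],R0[0,0])).round(2),"open",round(o["opening"],3),"F",np.round(o["wrist_force"],1))
    print("shift units",(R0.T@(np.array(target)-p)/.05).round(2))
    if R is not None: print("turn units",(np.degrees(Rn.from_matrix(R0.T@R).as_rotvec())/8).round(3))
E
python3 - <<'E'
from h import *
w=grab("wrist"); Q=fingers(w)
for s in(1,-1):
    q=Q[Q[:,1]*s>0]; print(len(q),np.percentile(q[:,2],[50,98,100]),q[np.argsort(-q[:,2])[:30]].mean(0))
print(mirror(w,.014,(180,120,370,300)))
plan((.438,.2963,.185)); save(w,"w2.png")
E
```

```text
21707 [0.09921501 0.15611536 0.1711655 ] [-0.0003887   0.02273377  0.16893996]
21793 [0.09910708 0.15600809 0.17120375] [-1.18506004e-04 -2.34763196e-02  1.68932357e-01]
(array([438.78827, 295.6393 ], dtype=float32), [np.float32(46.183918), np.float32(62.220455)], np.float32(-12.5115795))
t 2.95 p [0.4533 0.2941 0.2557] yaw -12.4 open 0.542 F [-0.2  0.4 -0.4]
shift units [-0.31  0.02  1.41]
```

View pics/w2.png

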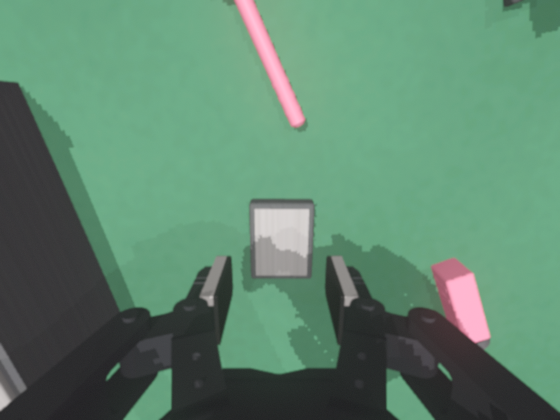

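Emit:
drive_tool:
  commands:
    - [[-0.15,0.02,0,0,0,0,50],[-0.15,0,0.1,0,0,0,50],[0,0,0.4,0,0,0,50],[0,0,0.4,0,0,0,50],[0,0,0.4,0,0,0,50],[0,0,0.24,0,0,0,50],[0,0,0.1,0,0,0,50],[0,0,0,0,0,0,50]]

```text
time_s: 3.75
eef_pos: [0.4376, 0.2962, 0.1723]
eef_rot: [0.0, 0.994, -0.109, -0.0]
wrist_force: [0.7, -0.3, 0.1]
opening: 0.803
```

Run:
```python
from h import *
plan((.4385,.296,.1735))
```

```text
t 3.75 p [0.4376 0.2962 0.1723] yaw -12.5 open 0.803 F [ 0.7 -0.3  0.1]
shift units [ 0.02  0.   -0.02]
```

Emit:
drive_tool:
  commands:
    - [[0,0,0,0,0,0,255],[0,0,0,0,0,0,255],[0,0,0,0,0,0,255],[0,0,0,0,0,0,255],[0,0,0,0,0,0,255]]

```text
time_s: 4.25
eef_pos: [0.4387, 0.2965, 0.174]
eef_rot: [-0.001, 0.994, -0.109, 0.001]
wrist_force: [-1.5, 0.8, 6.5]
opening: 0.519
```

Emit:
drive_tool:
  commands:
    - [[0,0,-0.1,0,0,0,255],[0,0,-0.3,0,0,0,255],[0,0,-0.6,0,0,0,255],[0,0,-0.8,0,0,0,255],[0.2,0.3,-0.8,0,0,0,255],[0.4,0.6,-0.6,0,0,0,255],[0.5,0.8,0,0,0,0,255],[0.5,0.8,0,0,0,0,255],[0.31,0.5,0,0,0,0,255]]

```text
time_s: 5.15
eef_pos: [0.4992, 0.1265, 0.3343]
eef_rot: [0.0, 0.994, -0.11, 0.001]
wrist_force: [-0.5, -0.1, -2.0]
opening: 0.522
```

Emit:
drive_tool:
  commands:
    - [[0,0,0,0,0,-0.4,255],[0,0,0,0,0,-0.8,255],[0,0,0,0,0,-0.8,255],[0,0,0,0,0,-0.8,255],[0,0,0,0,0,-0.5,255],[0,0,0,0,0,0,255],[0,0,0,0,0,0,255]]

```text
time_s: 5.85
eef_pos: [0.4985, 0.1291, 0.3333]
eef_rot: [0.0, 0.993, 0.12, 0.0]
wrist_force: [-0.0, 0.8, -1.7]
opening: 0.519
```

Run:
```python
from h import *
import pickle
w=grab("wrist");pickle.dump(w,open("w3.pkl","wb")); save(w,"w3.png",k=1.4)
plan((.5,.13,.33))
```

```text
t 5.9 p [0.4986 0.1291 0.3332] yaw 13.79 open 0.519 F [-0.2 -0.3 -1.8]
shift units [ 0.03 -0.01  0.06]
```

View pics/w3.png

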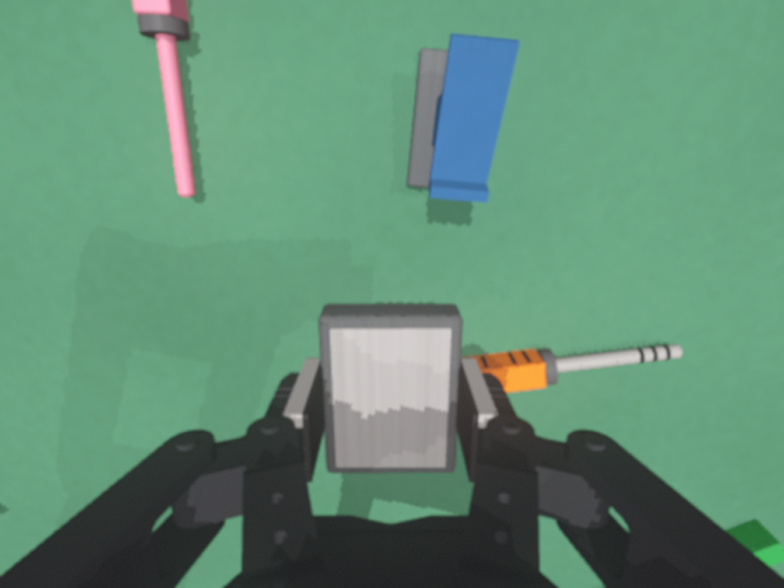

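The mirror is held squarely in the jaws. The seat's upper end is at (451,35)-(518,42) and its lip at (430,195)-(488,200). The orange gauge lies at (510,370), tip (680,351).

```bash
cat > rest.py <<'E'
from h import *
import pickle
def rayplane(c,uv,p0,n):
    s=slopes(c,uv); d=np.c_[s,np.ones(len(s))]@c["Rc"].T
    return c["o"]+d*(((p0-c["o"])@n)/(d@n))[:,None]
def tilted(yaw): 
    y=np.radians(yaw); t=np.radians(20); x=np.array([np.cos(t)*np.cos(y),np.cos(t)*np.sin(y),np.sin(t)]); yy=np.array([-np.sin(y),np.cos(y),0]); return np.c_[x,yy,np.cross(x,yy)]
def rest(c,yaw0,ce0):
    hsv=cv2.cvtColor(c["pixels"],cv2.COLOR_RGB2HSV).astype(int); m=(hsv[...,0]>98)&(hsv[...,0]<125)&(hsv[...,1]>120)&(hsv[...,2]>110)
    n,l,s,_=cv2.connectedComponentsWithStats(m.astype(np.uint8)); P=cloud(c)
    yaw,ce=yaw0,np.array(ce0)
    for _ in range(6):
        R=tilted(yaw); uv=np.argwhere(m)[:,::-1]; X=(rayplane(c,uv,ce,R[:,2])-ce)@R
        X=X[(abs(X[:,0])<.05)&(abs(X[:,1])<.03)]
        xs=np.arange(-.02,.026,.004); e=[]
        for x in xs:
            q=X[abs(X[:,0]-x)<.002,1]; e.append((q.min(),q.max()))
        e=np.array(e); sl=np.polyfit(xs,e.mean(1),1); far=np.percentile(X[:,0],99.7)
        dx=far-.033
        ce=ce+R[:,0]*dx+R[:,1]*sl[1]; ce=ce+R[:,2]*(.072-ce[2])/R[2,2]; yaw+=np.degrees(sl[0])
    pl=P[m]; pl=pl[np.linalg.norm(pl-ce,axis=1)<.035]; pn=pl.mean(0); nn=np.linalg.svd(pl-pn,full_matrices=False)[2][2]
    return ce,yaw,np.diff(e,axis=1).mean(),np.ptp(X[:,0]),"depth n",nn*np.sign(nn[2]),"offset",((pl-ce)@R[:,2]).mean(), np.degrees(np.arctan2(-nn[1],-nn[0]))
E
python3 - <<'E'
from rest import *
w=pickle.load(open("w3.pkl","rb"))
print(rest(w,12,(.597,.113,.072)))
a,b,_=pickle.load(open("c0.pkl","rb"))
print(rest(b,12,(.597,.113,.072)))
# mirror in tool frame: top-face plane at tool z
T=np.array(w["tool_from_camera"])
hsv=cv2.cvtColor(w["pixels"],cv2.COLOR_RGB2HSV)
P=cloud(w); p,R,o=pose(); Q=(P-p)@R
print("far rim depth z",np.nanmedian(Q[219:224,250:310,2]), "front face",np.nanmedian(Q[232:240,250:310],axis=(0,1)))
uv=np.array([[328,307],[452,307],[342/1.0,470],[455,470]])/1.4
for z in(.155,.160):
    s=slopes(w,uv); d=np.c_[s,np.ones(4)]@T[:3,:3].T; print(z,(T[:3,3]+d*((z-T[2,3])/d[:,2])[:,None]).round(4).tolist())
E
```

```text
(array([0.59841771, 0.11464128, 0.072     ]), np.float64(8.298494284071106), np.float64(0.030423191123528315), np.float64(0.077873618929863), 'depth n', array([-0.32604651, -0.05166474,  0.9439409 ]), 'offset', np.float64(0.0008217552677337718), np.float64(9.004122623920297))
(array([0.59735631, 0.11392597, 0.072     ]), np.float64(8.34560670887371), np.float64(0.0282481978286268), np.float64(0.0720686670817693), 'depth n', array([-0.31497638, -0.01583936,  0.94896733]), 'offset', np.float64(0.0007061813231256205), np.float64(-177.12116700724994))
far rim depth z 0.1645347219239692 front face [2.43264907e-02 1.18532347e-04 1.58885437e-01]
0.155 [[0.0333, -0.0191, 0.155], [0.0334, 0.018, 0.155], [-0.0255, -0.0167, 0.155], [-0.0254, 0.0216, 0.155]]
0.16 [[0.0315, -0.0198, 0.16], [0.0315, 0.0188, 0.16], [-0.0297, -0.0173, 0.16], [-0.0295, 0.0225, 0.16]]
```

Run:
```python
from rest import *
S=tilted(8.3); R=np.c_[S[:,0],-S[:,1],-S[:,2]]; seat=np.array([.598,.1143,.072]); 
plan(seat+S[:,2]*.224-S[:,0]*.0015,R)
```

```text
t 5.9 p [0.4986 0.1291 0.3332] yaw 13.79 open 0.519 F [-0.2 -0.3 -1.8]
shift units [0.31 0.61 1.02]
turn units [-0.119  2.495  0.679]
```

Emit:
drive_tool:
  commands:
    - [[0,0,0,-0.02,0.415,0.113,255],[0,0,0,-0.04,0.832,0.227,255],[0,0,0,-0.04,0.832,0.226,255],[0,0,0,-0.02,0.416,0.113,255],[0,0,0,0,0,0,255],[0,0,0,0,0,0,255]]

```text
time_s: 6.5
eef_pos: [0.4985, 0.129, 0.3328]
eef_rot: [-0.013, 0.982, 0.072, 0.172]
wrist_force: [-0.7, 0.2, -0.7]
opening: 0.518
```

```bash
cat > pl.py <<'E'
from rest import *
import sys
S=tilted(8.3); R=np.c_[S[:,0],-S[:,1],-S[:,2]]; seat=np.array([.598,.1143,.072]) 
plan(seat+S[:,2]*float(sys.argv[1])-S[:,0]*.0015,R)
E
python3 pl.py .224
```

```text
t 6.5 p [0.4985 0.129  0.3328] yaw 8.39 open 0.518 F [-0.7  0.2 -0.7]
shift units [-0.    0.58  1.08]
turn units [-0.004  0.016  0.01 ]
```

Emit:
drive_tool:
  commands:
    - [[0,0.3,0,0,0.016,0.01,255],[0,0.28,0.2,0,0,0,255],[0,0,0.4,0,0,0,255],[0,0,0.4,0,0,0,255],[0,0,0.4,0,0,0,255],[0,0,0.3,0,0,0,255],[0,0,0.1,0,0,0,255],[0,0,0,0,0,0,255],[0,0,0,0,0,0,255]]

```text
time_s: 7.4
eef_pos: [0.5338, 0.1049, 0.2487]
eef_rot: [-0.013, 0.982, 0.072, 0.174]
wrist_force: [-0.2, 0.2, -1.2]
opening: 0.518
```

```bash
python3 pl.py .174
python3 - <<'E'
from h import *
b=grab("side"); w=grab("wrist")
A=cv2.resize(b["pixels"][150:240,240:350],(660,540),interpolation=cv2.INTER_CUBIC)
cv2.imwrite("pics/s4.png",np.hstack([A[:,:380,::-1],cv2.resize(w["pixels"][120:,140:420],(400,429))[...,::-1].repeat(1,0) if 0 else cv2.resize(w["pixels"][60:400,150:410],(413,540))[...,::-1]]))
E
```

```text
t 7.4 p [0.5338 0.1049 0.2487] yaw 8.33 open 0.518 F [-0.2  0.2 -1.2]
shift units [-0.02 -0.    0.29]
turn units [-0.004 -0.014  0.003]
```

View pics/s4.png

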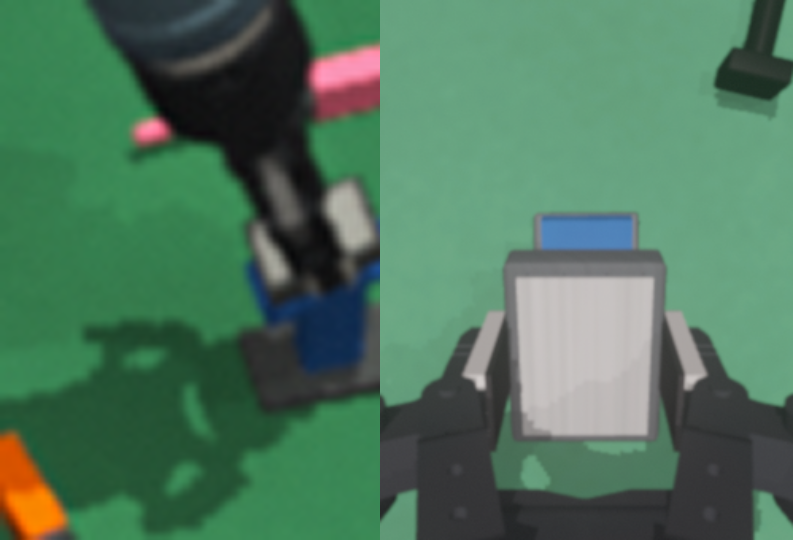

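The mirror is about 14 mm above the seat, and the seat's centre shows about 1 mm to tool +y, so I nudge by that and lower.

Emit:
drive_tool:
  commands:
    - [[-0.01,0.02,0.1,0,0,0,255],[0,0,0.06,0,0,0,255],[0,0,0.05,0,0,0,255],[0,0,0.03,0,0,0,255],[0,0,0,0,0,0,255],[0,0,0,0,0,0,255]]

```text
time_s: 8.1
eef_pos: [0.5373, 0.1044, 0.2367]
eef_rot: [-0.013, 0.982, 0.071, 0.174]
wrist_force: [-0.4, -0.1, -1.8]
opening: 0.519
```

Emit:
drive_tool:
  commands:
    - [[0,0,0.02,0,0,0,255],[0,0,0,0,0,0,255]]

```text
time_s: 8.3
eef_pos: [0.5377, 0.1045, 0.2358]
eef_rot: [-0.013, 0.982, 0.071, 0.174]
wrist_force: [0.7, 1.0, -1.2]
opening: 0.519
```

Emit:
drive_tool:
  commands:
    - [[0,0,0.02,0,0,0,255],[0,0,0,0,0,0,255]]

```text
time_s: 8.5
eef_pos: [0.538, 0.1045, 0.235]
eef_rot: [-0.013, 0.982, 0.071, 0.174]
wrist_force: [-0.4, 0.5, 1.8]
opening: 0.518
```

Emit:
drive_tool:
  commands:
    - [[0,0,0.02,0,0,0,255],[0,0,0,0,0,0,255]]

```text
time_s: 8.7
eef_pos: [0.5381, 0.1045, 0.235]
eef_rot: [-0.013, 0.982, 0.072, 0.174]
wrist_force: [-11.1, -1.4, 13.9]
opening: 0.521
```

Emit:
drive_tool:
  commands:
    - [[0,0,0,0,0,0,105],[0,0,0,0,0,0,90],[0,0,0,0,0,0,70],[0,0,0,0,0,0,50],[0,0,0,0,0,0,40],[0,0,-0.2,0,0,0,40],[0,0,-0.5,0,0,0,40],[0,0,-0.8,0,0,0,40],[0,0,-0.5,0,0,0,40],[0,0,0,0,0,0,40]]

```text
time_s: 9.7
eef_pos: [0.5049, 0.0996, 0.3324]
eef_rot: [-0.012, 0.981, 0.072, 0.178]
wrist_force: [0.4, 0.5, -0.1]
opening: 0.844
```

```bash
python3 pl.py .174
python3 - <<'E'
from h import *
import pickle
b=grab("side"); w=grab("wrist"); pickle.dump((b,w),open("w5.pkl","wb"))
A=cv2.resize(b["pixels"][170:230,265:330],(400,369),interpolation=cv2.INTER_CUBIC)
B=cv2.resize(w["pixels"][30:400,150:410],(380,540))
cv2.imwrite("pics/s5.png",np.hstack([np.pad(A,((0,171),(0,0),(0,0))),B])[...,::-1])
E
```

```text
t 9.7 p [0.5049 0.0996 0.3324] yaw 8.36 open 0.844 F [ 0.4  0.5 -0.1]
shift units [-0.06 -0.02  2.06]
turn units [ 0.006 -0.068  0.007]
```

View pics/s5.png

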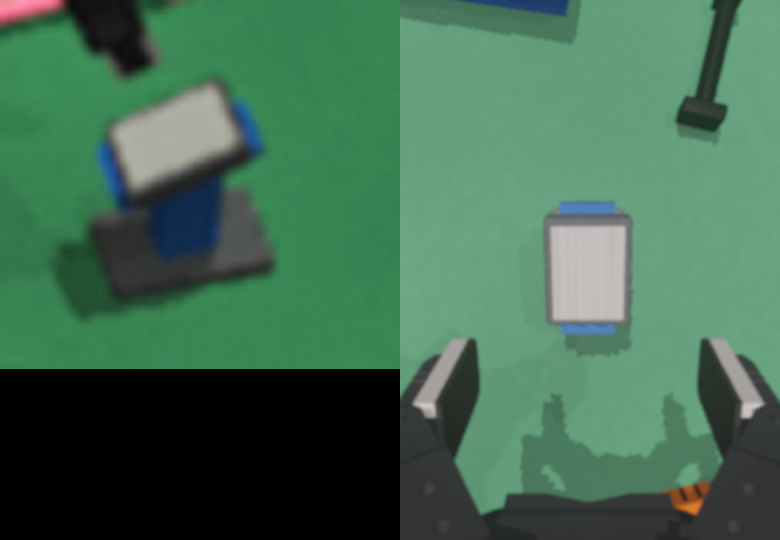

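The mirror lies flat and centred on the seat (mirror 545–631 against seat 559–616, same centre within about 1 px). Now measuring the gauge and the tube.

```bash
cat > g.py <<'E'
from h import *
import pickle
def gauge(c,box,ztop=.026):
    x0,y0,x1,y1=box; hsv=cv2.cvtColor(c["pixels"],cv2.COLOR_RGB2HSV).astype(int); k=np.zeros(hsv.shape[:2],bool); k[y0:y1,x0:x1]=1
    H,S,V=hsv[...,0],hsv[...,1],hsv[...,2]
    g=k&((S<75)) ; o=k&(S>170)&(H<20)
    out={}
    for n,m in(("rod",g),("handle",o)):
        cc=cv2.connectedComponentsWithStats(cv2.morphologyEx(m.astype(np.uint8),cv2.MORPH_CLOSE,np.ones((5,5)))); i=1+cc[2][1:,4].argmax(); m=m&(cc[1]==i)
        X=onplane(c,np.argwhere(m)[:,::-1],.013)[:,:2]; ce=X.mean(0); d=np.linalg.svd(X-ce,full_matrices=False)[2][0]; s=(X-ce)@d
        out[n]=(m.sum(),ce.round(4),np.degrees(np.arctan2(*d[::-1])).round(1),(ce+d*s.max()).round(4),(ce+d*s.min()).round(4))
    return out
E
python3 - <<'E'
from g import *
w=pickle.load(open("w3.pkl","rb")); a,b,_=pickle.load(open("c0.pkl","rb"))
print("w3",gauge(w,(350,235,500,285)))
print("side",gauge(b,(230,218,270,272)))
print("scene",gauge(a,(225,185,290,215)))
E
python3 - <<'E'
from rest import *
R=np.c_[[np.cos(t:=np.radians(8.3)),np.sin(t),0],[np.sin(t),-np.cos(t),0],[0,0,-1.]]
plan((.45,.03,.32),R)
E
```

```text
w3 {'rod': (np.int64(1550), array([ 0.4665, -0.0281]), np.float64(115.1), array([0.4344, 0.0402]), array([ 0.4936, -0.086 ])), 'handle': (np.int64(856), array([0.4471, 0.0208]), np.float64(88.4), array([0.4478, 0.0445]), array([ 0.4465, -0.0015]))}
side {'rod': (np.int64(161), array([ 0.4694, -0.031 ]), np.float64(-68.4), array([ 0.4907, -0.0845]), array([0.4523, 0.0123])), 'handle': (np.int64(155), array([0.4414, 0.0426]), np.float64(-70.4), array([0.4516, 0.0139]), array([0.4306, 0.0729]))}
scene {'rod': (np.int64(155), array([ 0.4699, -0.0354]), np.float64(109.8), array([0.4506, 0.0181]), array([ 0.4886, -0.0875])), 'handle': (np.int64(171), array([0.4417, 0.0331]), np.float64(-57.8), array([0.4604, 0.0034]), array([0.424 , 0.0612]))}
t 9.8 p [0.5043 0.0995 0.3287] yaw 8.32 open 0.844 F [-0.1  0.7 -0.1]
shift units [-1.26  1.22 -0.28]
turn units [-0.    -2.527  0.003]
```

Emit:
drive_tool:
  commands:
    - [[0,0.2,-0.2,0,-0.45,0,40],[-0.4,0.4,-0.1,0,-0.8,0,40],[-0.4,0.4,0,0,-0.8,0,40],[-0.4,0.3,0,0,-0.477,-0.4,40],[0,0,0,0,0,-0.9,40],[0,0,0,0,0,-0.9,40],[0,0,0,0,0,-0.9,40],[0,0,0,0,0,-0.9,40],[0,0,0,0,0,-0.9,40],[0,0,0,0,0,-0.9,40]]

```text
time_s: 10.8
eef_pos: [0.4504, 0.0261, 0.3299]
eef_rot: [-0.001, 0.887, 0.462, -0.002]
wrist_force: [0.4, -0.3, -0.0]
opening: 0.846
```

Emit:
drive_tool:
  commands:
    - [[0,0,0,0,0,-0.9,40],[0,0,0,0,0,-0.9,40],[0,0,0,0,0,-0.9,40],[0,0,0,0,0,-0.9,40],[0,0,0,0,0,-0.9,40],[0,0,0,0,0,-0.9,40],[0,0,0,0,0,-0.9,40],[0,0,0,0,0,-0.74,40],[0,0,0,0,0,0,40],[0,0,0,0,0,0,40]]

```text
time_s: 11.8
eef_pos: [0.4505, 0.0261, 0.3305]
eef_rot: [-0.001, 0.567, 0.824, -0.002]
wrist_force: [0.7, -0.5, -0.7]
opening: 0.847
```

Run:
```python
from g import *
w=grab("wrist");pickle.dump(w,open("w6.pkl","wb")); save(w,"w6.png",k=1.4)
plan((.45,.02,.32)); print(pose()[1].round(3).tolist(),pose()[2]["q"].round(2))
```

```text
t 11.85 p [0.4505 0.026  0.3307] yaw 110.9 open 0.84 F [-0.4  1.1 -0.7]
shift units [-0.11 -0.05  0.21]
[[-0.357, 0.934, -0.003], [0.934, 0.357, -0.001], [-0.0, -0.004, -1.0]] [-0.21 -0.02  1.98 -0.    1.18 -0.57]
```

View pics/w6.png

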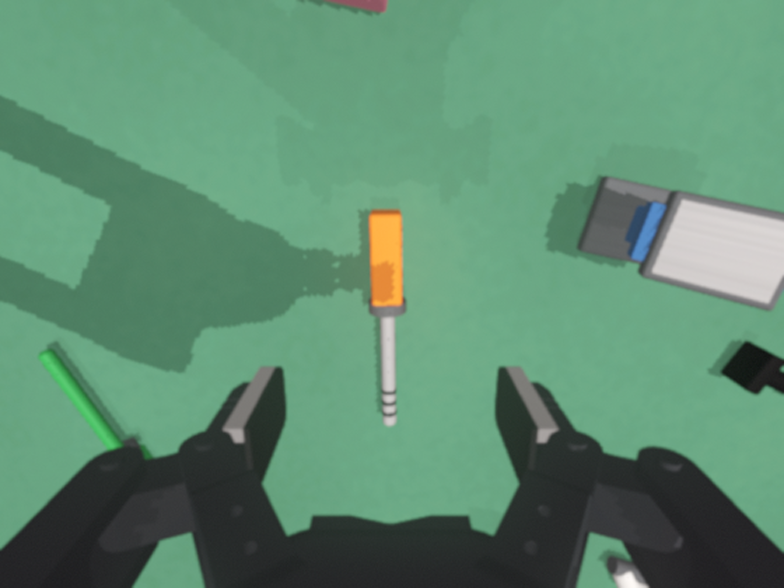

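The gauge is at (386,260) with its tip at (390,422), clear of the green decoy (95,400) and the rest (620,220).

Run:
```python
from g import *
w=pickle.load(open("w6.pkl","rb"))
hsv=cv2.cvtColor(w["pixels"],cv2.COLOR_RGB2HSV).astype(int);S,H=hsv[...,1],hsv[...,0]
k=np.zeros(S.shape,bool);k[140:310,240:310]=1
o=k&(S>150)&(H<20); X=onplane(w,np.argwhere(o)[:,::-1],.026)[:,:2]*1000
r=cv2.minAreaRect(X.astype(np.float32)); print("handle",r)
rod=k&(S<75); rod[:226]=0; uv=np.argwhere(rod)[:,::-1]; Y=onplane(w,uv,.013)[:,:2]; ce=Y.mean(0); d=np.linalg.svd(Y-ce)[2][0]; d*=-np.sign(d[1]); s=(Y-ce)@d
tip=ce+d*s.max(); print("rod",ce,np.degrees(np.arctan2(d[1],d[0])),"tip",tip,"handle from tip",tip-.128*d)
```

```text
handle ((442.43408203125, 36.5391731262207), (20.174821853637695, 61.11391067504883), 21.741941452026367)
rod [ 0.473945   -0.04266974] -67.92176674775686 tip [ 0.49166332 -0.08635231] handle from tip [0.44355167 0.03226164]
```

Run:
```python
from h import *
y=np.radians(111.8);R=np.c_[[np.cos(y),np.sin(y),0],[np.sin(y),-np.cos(y),0],[0,0,-1.]]
plan((.4462,.0262,.1755),R)
```

```text
t 11.85 p [0.4505 0.026  0.3307] yaw 110.9 open 0.84 F [-0.4  1.1 -0.7]
shift units [ 0.03 -0.07  3.1 ]
turn units [-0.025  0.001 -0.113]
```

Emit:
drive_tool:
  commands:
    - [[0.03,-0.07,0.2,-0.025,0,-0.113,90],[0,0,0.5,0,0,0,90],[0,0,0.6,0,0,0,90],[0,0,0.6,0,0,0,90],[0,0,0.6,0,0,0,90],[0,0,0.4,0,0,0,90],[0,0,0.15,0,0,0,90],[0,0,0.05,0,0,0,90],[0,0,0,0,0,0,90]]

```text
time_s: 12.75
eef_pos: [0.4473, 0.026, 0.1767]
eef_rot: [0.001, 0.56, 0.829, 0.0]
wrist_force: [-0.7, -0.2, -0.3]
opening: 0.646
```

Run:
```python
from h import *
y=np.radians(111.8);R=np.c_[[np.cos(y),np.sin(y),0],[np.sin(y),-np.cos(y),0],[0,0,-1.]]
plan((.4462,.0262,.1755),R)
```

```text
t 12.75 p [0.4473 0.026  0.1767] yaw 111.94 open 0.646 F [-0.7 -0.2 -0.3]
shift units [ 0.01 -0.02  0.02]
turn units [0.011 0.008 0.017]
```

Emit:
drive_tool:
  commands:
    - [[0.01,-0.02,0.02,0,0,0,90],[0,0,0,0,0,0,255],[0,0,0,0,0,0,255],[0,0,0,0,0,0,255],[0,0,0,0,0,0,255],[0,0,0,0,0,0,255],[0,0,0,0,0,0,255]]

```text
time_s: 13.45
eef_pos: [0.4465, 0.0261, 0.1763]
eef_rot: [0.001, 0.56, 0.829, 0.0]
wrist_force: [-0.6, -0.2, 7.0]
opening: 0.216
```

Emit:
drive_tool:
  commands:
    - [[0,0,-0.1,0,0,0,255],[0,0,-0.3,0,0,0,255],[0,0,-0.6,0,0,0,255],[0,0,-0.8,0,0,0,255],[0,0,-0.8,0,0,0,255],[0,0,-0.6,0,0,0,255],[0,0,-0.3,0,0,0,255],[0,0,0,0,0,0,255]]

```text
time_s: 14.25
eef_pos: [0.4464, 0.0262, 0.3531]
eef_rot: [0.003, 0.56, 0.829, 0.001]
wrist_force: [0.1, 0.6, -1.3]
opening: 0.221
```

The gauge is held. Next I tilt it in line with the tube, with the tip about 6 cm off the mouth, and look again.

```bash
cat > ins.py <<'E'
from h import *
def tubeR(yaw,el):
    y,e=np.radians([yaw,el]); x=np.array([np.cos(e)*np.cos(y),np.cos(e)*np.sin(y),np.sin(e)]); yy=np.array([np.sin(y),-np.cos(y),0]); return np.c_[x,yy,np.cross(x,yy)]
TIP=np.array([-.118,0,.163])
def goto(mouth,yaw,dist,el=12,tip=TIP):
    R=tubeR(yaw,el); t=np.array(mouth)+R[:,0]*dist-R@tip; print("TCP",t.round(4)); plan(t,R)
E
python3 - <<'E'
from ins import *
goto((.6155,-.173,.104),100,.06)
E
```

```text
TCP [ 0.5912 -0.0349  0.3004]
t 14.25 p [0.4464 0.0262 0.3531] yaw 111.95 open 0.221 F [ 0.1  0.6 -1.3]
shift units [-2.21  2.22  1.07]
turn units [-0.113  1.518  1.493]
```

Emit:
drive_tool:
  commands:
    - [[-0.3,0.3,0,0,0,0,255],[-0.6,0.6,0,0,0,0,255],[-0.6,0.6,0,0,0,0,255],[-0.5,0.5,0,0,0,0,255],[-0.21,0.22,0,0,0,0,255],[0,0,0,-0.03,0.4,0.4,255],[0,0,0,-0.04,0.6,0.59,255],[0,0,0,-0.04,0.518,0.503,255],[0,0,0,0,0,0,255],[0,0,0,0,0,0,255]]

```text
time_s: 15.25
eef_pos: [0.5896, -0.035, 0.3493]
eef_rot: [-0.083, 0.639, 0.762, 0.065]
wrist_force: [-0.1, -0.3, -0.4]
opening: 0.221
```

Run:
```python
from ins import *
goto((.6155,-.173,.104),100,.06)
import pickle
w=grab("wrist");b=grab("side");pickle.dump((w,b),open("w7.pkl","wb"))
A=cv2.resize(b["pixels"][220:340,230:350],(380,380)); B=cv2.resize(w["pixels"][100:,120:440],(420,420))
cv2.imwrite("pics/s7.png",np.hstack([np.pad(A,((0,40),(0,0),(0,0))),B])[...,::-1])
```

```text
TCP [ 0.5912 -0.0349  0.3004]
t 15.25 p [ 0.5896 -0.035   0.3493] yaw 99.98 open 0.221 F [-0.1 -0.3 -0.4]
shift units [-0.21  0.04  0.95]
turn units [-0.051 -0.006 -0.002]
```

View pics/s7.png

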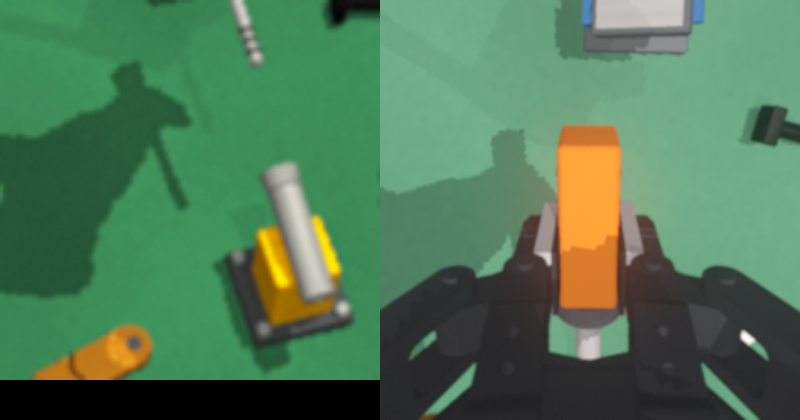

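The side view shows the mouth at (281,170) and the rod tip at (256,60). The wrist view cannot see the mouth past the gripper, so I back off beyond the tube to bring it into the wrist camera.

Emit:
drive_tool:
  commands:
    - [[-0.3,0,-0.2,0,0,0,255],[-0.8,0,-0.3,0,0,0,255],[-0.8,0,-0.3,0,0,0,255],[-0.8,0,-0.3,0,0,0,255],[-0.8,0,-0.3,0,0,0,255],[-0.8,0,-0.2,0,0,0,255],[-0.8,0,-0.2,0,0,0,255],[-0.8,0,-0.2,0,0,0,255],[-0.4,0,0,0,0,0,255],[0,0,0,0,0,0,255]]

```text
time_s: 16.35
eef_pos: [0.6463, -0.363, 0.3817]
eef_rot: [-0.082, 0.641, 0.76, 0.065]
wrist_force: [-0.4, 0.2, -1.7]
opening: 0.219
```

Run:
```python
from ins import *
import pickle
w=grab("wrist");pickle.dump(w,open("w8.pkl","wb"));save(w,"w8.png",k=1.4); plan((.6,-.1,.3))
```

```text
t 16.4 p [ 0.6466 -0.361   0.3818] yaw 99.81 open 0.223 F [-0.4  0.5 -2. ]
shift units [ 4.84 -0.01  2.71]
```

View pics/w8.png

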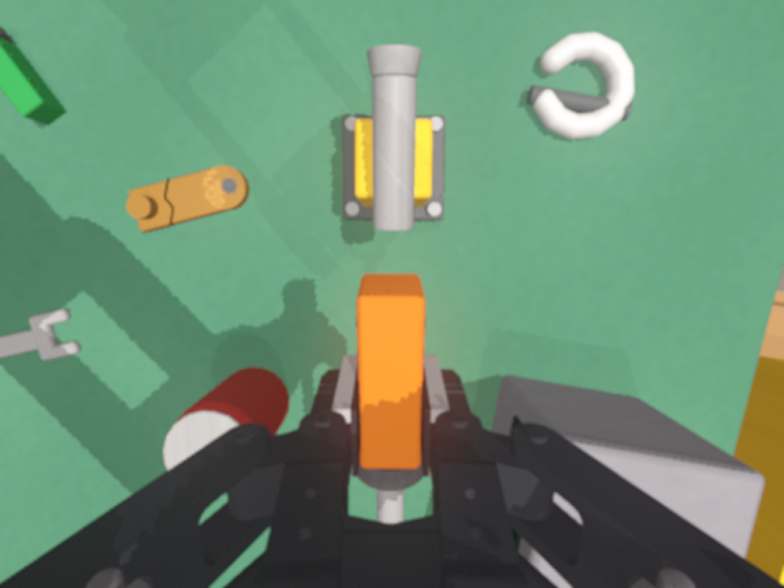

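The tube is centred at column 394, with its mouth rim at (369,52)-(420,50) and its near end at row 230. The gauge handle, centred at about column 391, is nearly parallel to it.

Run:
```python
from ins import *
import pickle
w=pickle.load(open("w8.pkl","rb"))
hsv=cv2.cvtColor(w["pixels"],cv2.COLOR_RGB2HSV).astype(int);S=hsv[...,1]
m=S<70
L=[]
for r in range(30,166,2):
    c=np.nonzero(m[r,250:312])[0]+250
    # run containing col 281
    a=281
    if not m[r,a]: continue
    l=a
    while m[r,l-1]: l-=1
    h=a
    while m[r,h+1]: h+=1
    L.append((r,l,h,(l+h)/2))
    
L=np.array(L); print([(int(r),int(l),int(h)) for r,l,h,_ in L[:16]], L[-3:])
B=L[(L[:,0]>62)&(L[:,0]<158)]; 
wid=np.median(B[:,2]-B[:,1]); B=B[abs(B[:,2]-B[:,1]-wid)<6]
k=np.polyfit(B[:,0],B[:,3],1); print("axis col at rows 40,160:",np.polyval(k,[40,160]),np.std(B[:,3]-np.polyval(k,B[:,0])))
uv=np.array([[np.polyval(k,40),40],[np.polyval(k,160),160]]); s=slopes(w,uv); d=np.c_[s,[1,1]]@w["Rc"].T
N=np.cross(d[0],d[1]);N/=np.linalg.norm(N)   # plane containing axis: N.a=0, a=(c cos y, c sin y, s)
e=np.radians(12); A,Bb,C=N[0]*np.cos(e),N[1]*np.cos(e),-N[2]*np.sin(e)
ph=np.arctan2(Bb,A); ys=[np.degrees(ph+t*np.arccos(C/np.hypot(A,Bb)))%360 for t in(1,-1)]; print("yaw",ys)
# mouth from rim silhouette
for row in L[:8,0]:
    q=L[L[:,0]==row][0]; X=onplane(w,[[q[1]-.5,row],[q[2]+.5,row]],.104); print(int(row),X.mean(0).round(4),np.linalg.norm(X[1]-X[0]).round(4))
P=cloud(w)
print("depth pts rim top",P[36:44:2,281].round(4).tolist(), "near end",P[150:164:4,281].round(4).tolist(), "table", np.nanmedian(P[60:100,120:200,2]))
```

```text
[(32, 267, 296), (34, 263, 300), (36, 262, 301), (38, 262, 301), (40, 262, 301), (42, 262, 300), (44, 263, 300), (46, 263, 299), (48, 263, 299), (50, 264, 299), (52, 264, 298), (54, 265, 297), (56, 265, 297), (58, 265, 298), (60, 265, 298), (62, 265, 298)] [[160.  264.  296.  280. ]
 [162.  265.  295.  280. ]
 [164.  268.  293.  280.5]]
axis col at rows 40,160: [281.21432613 280.73274705] 0.15723619137994704
yaw [np.float64(279.7142127562647), np.float64(99.73130831687536)]
32 [ 0.6131 -0.1692  0.104 ] 0.0237
34 [ 0.6133 -0.1706  0.104 ] 0.03
36 [ 0.6136 -0.1721  0.104 ] 0.0317
38 [ 0.6138 -0.1736  0.104 ] 0.0317
40 [ 0.6141 -0.175   0.104 ] 0.0317
42 [ 0.614  -0.1766  0.104 ] 0.0309
44 [ 0.6146 -0.178   0.104 ] 0.0302
46 [ 0.6145 -0.1795  0.104 ] 0.0294
depth pts rim top [[0.6141, -0.1777, 0.1176], [0.6145, -0.1798, 0.1194], [0.6147, -0.1808, 0.1184], [0.6149, -0.1821, 0.1181]] near end [[0.6285, -0.2592, 0.0989], [0.6291, -0.2625, 0.099], [0.6296, -0.2657, 0.0983], [0.6302, -0.269, 0.0982]] table 0.0007735743123181704
```

```bash
cat > go.py <<'E'
from ins import *
import sys
goto((.6138,-.173,.104),99.7,float(sys.argv[1]))
E
python3 go.py .04
```

```text
TCP [ 0.5935 -0.0541  0.2963]
t 16.4 p [ 0.6466 -0.361   0.3818] yaw 99.81 open 0.223 F [-0.4  0.5 -2. ]
shift units [5.73 0.02 2.98]
turn units [-0.046 -0.012  0.013]
```

Emit:
drive_tool:
  commands:
    - [[0.5,0.02,0,-0.046,-0.012,0.013,255],[0.9,0,0,0,0,0,255],[0.95,0,0,0,0,0,255],[0.95,0,0,0,0,0,255],[0.95,0,0,0,0,0,255],[0.9,0,0,0,0,0,255],[0.6,0,0.2,0,0,0,255],[0,0,0.5,0,0,0,255],[0,0,0.5,0,0,0,255],[0,0,0.5,0,0,0,255]]

```text
time_s: 17.4
eef_pos: [0.5967, -0.0623, 0.3595]
eef_rot: [-0.079, 0.639, 0.762, 0.068]
wrist_force: [0.8, 0.5, -1.1]
opening: 0.224
```

Emit:
drive_tool:
  commands:
    - [[0,0,0.5,0,0,0,255],[0,0,0.5,0,0,0,255],[0,0,0.2,0,0,0,255],[0,0,0.08,0,0,0,255],[0,0,0,0,0,0,255],[0,0,0,0,0,0,255]]

```text
time_s: 18.0
eef_pos: [0.5955, -0.0511, 0.2981]
eef_rot: [-0.079, 0.64, 0.761, 0.068]
wrist_force: [-0.1, 0.2, -1.1]
opening: 0.219
```

```bash
python3 go.py .04
python3 - <<'E'
from ins import *
import pickle
a=grab("scene");b=grab("side");pickle.dump((a,b),open("w9.pkl","wb"))
A=cv2.resize(b["pixels"][220:300,260:340],(400,400),interpolation=cv2.INTER_CUBIC); B=cv2.resize(a["pixels"][180:260,140:220],(400,400),interpolation=cv2.INTER_CUBIC)
cv2.imwrite("pics/s9.png",np.hstack([A,B])[...,::-1])
E
```

```text
TCP [ 0.5935 -0.0541  0.2963]
t 18.0 p [ 0.5955 -0.0511  0.2981] yaw 99.86 open 0.219 F [-0.1  0.2 -1.1]
shift units [-0.06 -0.05  0.03]
turn units [0.017 0.007 0.02 ]
```

View pics/s9.png

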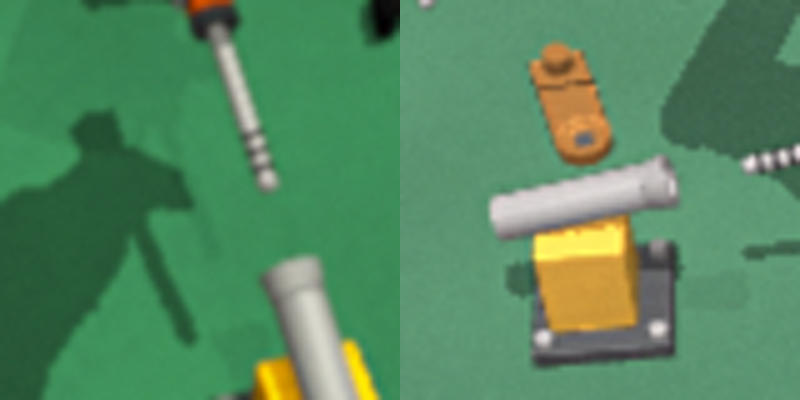

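The rod and tube look collinear in both views. In the side view the rod line extrapolates to (294,270) against the mouth at about (293,270), and in the scene view it is within about 3 display px. I'll check that numerically with a line fit.

Run:
```python
from ins import *
import pickle
a,b=pickle.load(open("w9.pkl","rb"))
def proj(c,X):
    X=np.atleast_2d(X); r=(X-c["o"])@c["Rc"]; return cv2.projectPoints(r,np.zeros(3),np.zeros(3),np.array(c["intrinsics"]),np.array([c["k1"],0,0,0,0.]))[0][:,0]
p,R,o=pose(); M=np.array([.6138,-.173,.104]); Tz=tubeR(99.7,12)[:,0]
for n,c in(("side",b),("scene",a)):
    hsv=cv2.cvtColor(c["pixels"],cv2.COLOR_RGB2HSV).astype(int)
    g=(hsv[...,1]<85)&(hsv[...,2]>80) if n=="side" else (hsv[...,1]<85)
    def fit(X0,X1,rad):
        P=proj(c,np.linspace(X0,X1,30)); d=(P[-1]-P[0])/np.linalg.norm(P[-1]-P[0]); nn=np.array([-d[1],d[0]]); E=[]
        for q in P:
            t=np.arange(-rad,rad+.1,.1); s=q+t[:,None]*nn; v=cv2.remap(g.astype(np.float32),s[:,0].astype(np.float32)[None],s[:,1].astype(np.float32)[None],cv2.INTER_LINEAR)[0]
            if v.sum()>5: E.append((t*v).sum()/v.sum())
        return nn,np.mean(E),np.std(E),len(E),np.linalg.norm(P[-1]-P[0])
    tipW=p+R@TIP; 
    f=fit(tipW-R[:,0]*-.004,tipW+R[:,0]*.075,5); print(n,"rod obs-pred px",f)
    f=fit(M-Tz*.02,M-Tz*.09,12); print(n,"tube obs-pred px",f)
    print("px/mm",np.linalg.norm(proj(c,M+[0,0,.01])-proj(c,M))/10)
    print("proj tip",proj(c,tipW),"mouth",proj(c,M))
```

```text
side rod obs-pred px (array([ 0.94893799, -0.31546265]), np.float64(0.07882986851513407), np.float64(0.16764942775523667), 30, np.float64(26.948378679094372))
side tube obs-pred px (array([-0.95023475,  0.31153479]), np.float64(-0.05117233991245816), np.float64(0.1553504513402264), 30, np.float64(29.705321554522676))
px/mm 0.22490053301052434
proj tip [[313.58780468 257.6083463 ]] mouth [[317.56387031 274.22280614]]
scene rod obs-pred px (array([0.22324715, 0.97476187]), np.float64(-0.45953581221639367), np.float64(0.2218071155426659), 30, np.float64(25.630806959687828))
scene tube obs-pred px (array([-0.2223602 , -0.97496458]), np.float64(0.8787387178397583), np.float64(1.0021108033696513), 30, np.float64(24.838822840873696))
px/mm 0.2525114425378503
proj tip [[209.25560736 213.17612122]] mouth [[194.51358581 216.04761452]]
```

The models agree with the side view to within 0.1 px, so I apply the residual correction and start inserting.

Emit:
drive_tool:
  commands:
    - [[-0.06,-0.05,0.03,0.017,0.007,0.02,255],[-0.3,0,0,0,0,0,255],[-0.3,0,0,0,0,0,255],[-0.1,0,0,0,0,0,255],[0,0,0,0,0,0,255],[0,0,0,0,0,0,255]]

```text
time_s: 18.7
eef_pos: [0.5987, -0.088, 0.2869]
eef_rot: [-0.081, 0.642, 0.76, 0.067]
wrist_force: [0.5, -0.4, -1.3]
opening: 0.222
```

```bash
python3 go.py 0.0
```

```text
TCP [ 0.6001 -0.0926  0.288 ]
t 18.7 p [ 0.5987 -0.088   0.2869] yaw 99.61 open 0.222 F [ 0.5 -0.4 -1.3]
shift units [-0.09  0.01 -0.04]
turn units [-0.017 -0.012 -0.011]
```

Emit:
drive_tool:
  commands:
    - [[0,0.01,-0.03,0,0,0,255],[0,0,0,0,0,0,255],[0,0,0,0,0,0,255]]

```text
time_s: 19.0
eef_pos: [0.5993, -0.0875, 0.2889]
eef_rot: [-0.081, 0.641, 0.76, 0.067]
wrist_force: [0.2, -0.6, -1.1]
opening: 0.219
```

```bash
python3 go.py 0.0
python3 - <<'E'
from h import *
for i in range(3):
    ctrl.camera("side"); p,R,o=pose(); print(p.round(4), o["dq"].round(3))
E
```

```text
TCP [ 0.6001 -0.0926  0.288 ]
t 19.0 p [ 0.5993 -0.0875  0.2889] yaw 99.7 open 0.219 F [ 0.2 -0.6 -1.1]
shift units [-0.11 -0.   -0.  ]
turn units [-0.014 -0.008 -0.   ]
[ 0.5993 -0.0875  0.2888] [-0.003  0.001  0.001 -0.    -0.    -0.001]
[ 0.5993 -0.0876  0.2888] [-0.003  0.002 -0.     0.001 -0.001  0.001]
[ 0.5993 -0.0876  0.2887] [-0.003  0.002 -0.001  0.    -0.001  0.   ]
```

Settled on the axis, 5.5 mm before the mouth. Entering slowly.

Emit:
drive_tool:
  commands:
    - [[-0.1,0,0,0,0,0,255],[-0.1,0,0,0,0,0,255],[-0.1,0,0,0,0,0,255],[-0.1,0,0,0,0,0,255],[-0.05,0,0,0,0,0,255],[0,0,0,0,0,0,255]]

```text
time_s: 19.75
eef_pos: [0.603, -0.1101, 0.2838]
eef_rot: [-0.081, 0.642, 0.76, 0.067]
wrist_force: [-0.4, 0.2, -1.6]
opening: 0.219
```

Emit:
drive_tool:
  commands:
    - [[-0.1,0,0,0,0,0,255],[-0.1,0,0,0,0,0,255],[-0.1,0,0,0,0,0,255],[-0.1,0,0,0,0,0,255],[0,0,0,0,0,0,255],[0,0,0,0,0,0,255]]

```text
time_s: 20.35
eef_pos: [0.6062, -0.129, 0.2796]
eef_rot: [-0.081, 0.642, 0.76, 0.067]
wrist_force: [0.5, 0.2, -1.0]
opening: 0.221
```

```bash
python3 go.py -.09;python3 -c "
from h import *
o=pose()[2];print(o['wrist_force'],o['torque'])"
```

```text
TCP [ 0.6149 -0.1794  0.2693]
t 20.35 p [ 0.6062 -0.129   0.2796] yaw 99.64 open 0.221 F [ 0.5  0.2 -1. ]
shift units [-1.04  0.   -0.01]
turn units [-0.016 -0.01  -0.008]
[ 0.52475443  0.20193569 -0.97344495] [-0.14731622 -0.06666214  0.05747801]
```

Emit:
drive_tool:
  commands:
    - [[-0.15,0,0,0,0,0,255],[-0.15,0,0,0,0,0,255],[-0.15,0,0,0,0,0,255],[-0.15,0,0,0,0,0,255],[-0.15,0,0,0,0,0,255],[-0.1,0,0,0,0,0,255],[0,0,0,0,0,0,255],[0,0,0,0,0,0,255]]

```text
time_s: 21.15
eef_pos: [0.6132, -0.1699, 0.2708]
eef_rot: [-0.081, 0.641, 0.76, 0.067]
wrist_force: [-0.4, -0.7, -0.4]
opening: 0.229
```

```bash
python3 go.py -.09
```

```text
TCP [ 0.6149 -0.1794  0.2693]
t 21.15 p [ 0.6132 -0.1699  0.2708] yaw 99.64 open 0.229 F [-0.4 -0.7 -0.4]
shift units [-0.2   0.   -0.01]
turn units [-0.016 -0.011 -0.007]
```

Emit:
drive_tool:
  commands:
    - [[-0.06,0,0,0,0,0,255],[-0.05,0,0,0,0,0,255],[0,0,0,0,0,0,255]]

```text
time_s: 21.45
eef_pos: [0.6142, -0.1753, 0.2697]
eef_rot: [-0.081, 0.641, 0.76, 0.067]
wrist_force: [-0.8, 0.5, -1.2]
opening: 0.219
```

Emit:
drive_tool:
  commands:
    - [[-0.03,0,0,0,0,0,255],[0,0,0,0,0,0,255]]

```text
time_s: 21.65
eef_pos: [0.6144, -0.1767, 0.2694]
eef_rot: [-0.081, 0.641, 0.76, 0.067]
wrist_force: [-0.5, -0.1, -1.5]
opening: 0.22
```

Emit:
drive_tool:
  commands:
    - [[-0.03,0,0,0,0,0,255],[0,0,0,0,0,0,255]]

```text
time_s: 21.85
eef_pos: [0.6146, -0.1781, 0.269]
eef_rot: [-0.081, 0.641, 0.76, 0.067]
wrist_force: [0.2, -0.0, -0.6]
opening: 0.224
```

Emit:
drive_tool:
  commands:
    - [[-0.03,0,0,0,0,0,255],[0,0,0,0,0,0,255]]

```text
time_s: 22.05
eef_pos: [0.6148, -0.1785, 0.269]
eef_rot: [-0.082, 0.641, 0.76, 0.068]
wrist_force: [-0.4, 4.7, 1.4]
opening: 0.225
```

Emit:
drive_tool:
  commands:
    - [[-0.03,0,0,0,0,0,255],[0,0,0,0,0,0,255]]

```text
time_s: 22.25
eef_pos: [0.6149, -0.179, 0.2689]
eef_rot: [-0.083, 0.641, 0.76, 0.068]
wrist_force: [-3.7, 8.6, 5.2]
opening: 0.217
```

```bash
python3 go.py -.09
python3 - <<'E'
from h import *
a=grab("scene");b=grab("side")
A=cv2.resize(b["pixels"][220:300,260:340],(400,400),interpolation=cv2.INTER_CUBIC); B=cv2.resize(a["pixels"][170:250,140:220],(400,400),interpolation=cv2.INTER_CUBIC)
cv2.imwrite("pics/s10.png",np.hstack([A,B])[...,::-1])
E
```

```text
TCP [ 0.6149 -0.1794  0.2693]
t 22.25 p [ 0.6149 -0.179   0.2689] yaw 99.71 open 0.217 F [-3.7  8.6  5.2]
shift units [-0.01 -0.   -0.01]
turn units [-0.023 -0.044  0.002]
```

View pics/s10.png

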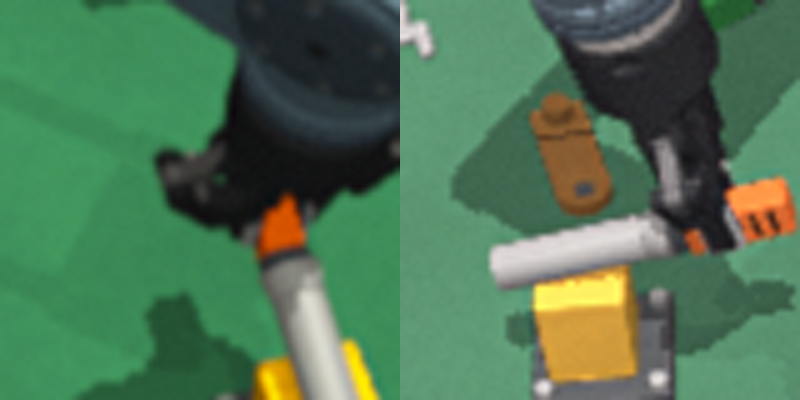

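The collar is against the rim in both views (dark collar touching the rim at (285,262) left and (665,240) right), with about 9 N axial reaction and no further travel. Drawing out.

Emit:
drive_tool:
  commands:
    - [[0.1,0,0,0,0,0,255],[0.2,0,0,0,0,0,255],[0.3,0,0,0,0,0,255],[0.3,0,0,0,0,0,255],[0.3,0,0,0,0,0,255],[0.3,0,0,0,0,0,255],[0.3,0,0,0,0,0,255],[0.2,0,0,0,0,0,255],[0.1,0,0,0,0,0,255],[0,0,0,0,0,0,255]]

```text
time_s: 23.35
eef_pos: [0.5978, -0.079, 0.2906]
eef_rot: [-0.081, 0.641, 0.76, 0.067]
wrist_force: [-0.2, -0.5, -1.5]
opening: 0.22
```

Emit:
drive_tool:
  commands:
    - [[0.2,0,0,0,0,0,255],[0.3,0,0,0,0,0,255],[0.2,0,0,0,0,0,255],[0,0,-0.2,0,0,0,255],[0,0,-0.6,0,0,0,255],[0,0,-0.8,0,0,0,255],[0,0,-0.4,0,0,0,255],[0,0,0,0,0,0,255]]

```text
time_s: 24.15
eef_pos: [0.5969, -0.0675, 0.4003]
eef_rot: [-0.077, 0.642, 0.76, 0.068]
wrist_force: [-0.4, -0.9, -1.8]
opening: 0.22
```

```bash
cat > fin.py <<'E'
from ins import *
import sys
t=TIP if len(sys.argv)<3 else np.array(eval(sys.argv[2]))
R=tubeR(99.7,0); T=np.array([.592,.114,.125+float(sys.argv[1])]); print((T-R@t).round(4)); plan(T-R@t,R)
E
python3 fin.py .1
```

```text
[0.5721 0.2303 0.388 ]
t 24.15 p [ 0.5969 -0.0675  0.4003] yaw 99.71 open 0.22 F [-0.4 -0.9 -1.8]
shift units [5.78 0.51 1.46]
turn units [ 0.036 -1.478 -0.003]
```

Emit:
drive_tool:
  commands:
    - [[0,0,0,0.01,-0.4,0,255],[0,0,0,0.016,-0.7,0,255],[0,0,0,0.01,-0.378,0,255],[0.4,0.05,0,0,0,0,255],[0.9,0.1,0,0,0,0,255],[0.95,0.1,0,0,0,0,255],[0.95,0.1,0,0,0,0,255],[0.95,0.1,0,0,0,0,255],[0.95,0.06,0,0,0,0,255],[0.6,0,0,0,0,0,255]]

```text
time_s: 25.15
eef_pos: [0.5716, 0.2219, 0.3949]
eef_rot: [-0.005, 0.644, 0.765, -0.002]
wrist_force: [0.3, 0.5, -1.9]
opening: 0.219
```

Emit:
drive_tool:
  commands:
    - [[0.26,0,0.1,0,0,0,255],[0,0,0.2,0,0,0,255],[0,0,0,0,0,0,255],[0,0,0,0,0,0,255],[0,0,0,0,0,0,255]]

```text
time_s: 25.65
eef_pos: [0.5711, 0.2301, 0.3815]
eef_rot: [-0.004, 0.645, 0.764, -0.002]
wrist_force: [-0.3, 0.9, -0.9]
opening: 0.221
```

```bash
python3 fin.py .1
cat > chk.py <<'E'
from rest import *
from ins import TIP,tubeR
a=grab("scene");b=grab("side");w=grab("wrist"); pickle.dump((a,b,w),open("w11.pkl","wb"))
def proj(c,X):
    r=(np.atleast_2d(X)-c["o"])@c["Rc"]; return cv2.projectPoints(r,np.zeros(3),np.zeros(3),np.array(c["intrinsics"]),np.array([c["k1"],0,0,0,0.]))[0][:,0]
p,R,o=pose(); tip=p+R@TIP; print("tip pred",tip.round(4))
for n,c in(("side",b),("scene",a)):
    S=cv2.cvtColor(c["pixels"],cv2.COLOR_RGB2HSV)[...,1]; g=(S<85).astype(np.float32)
    P=proj(c,np.linspace(tip-R[:,0]*.025,tip+R[:,0]*.08,85)); d=(P[-1]-P[0])/np.linalg.norm(P[-1]-P[0]); nn=np.array([-d[1],d[0]])
    t=np.arange(-5,5.1,.2); s=P[:,None]+t[:,None]*nn; v=cv2.remap(g,s[...,0].astype(np.float32),s[...,1].astype(np.float32),cv2.INTER_LINEAR)
    on=v.sum(1); cen=(v*t).sum(1)/np.maximum(on,1e-6); ok=(on>3); ok[:28]=0
    k=np.polyfit(np.arange(85)[ok]*1.25-25,cen[ok],1) # along mm
    print(n,"tip px",P[20],"nrm",nn.round(2),"offset px at tip",np.polyval(k,0).round(2),"slope px/mm",k[0].round(4),"first on mm",(np.nonzero(on>6)[0][:3]*1.25-25), "px/mm z",np.linalg.norm(proj(c,tip+[0,0,.01])-proj(c,tip))/10)
# mirror pose from wrist + scenes: bright mirror face region on the expected face plane
Sx=tilted(8.3); face=np.array([.598,.1143,.072])+Sx[:,2]*.014
for n,c in(("side",b),("scene",a),("wrist",w)):
    hsv=cv2.cvtColor(c["pixels"],cv2.COLOR_RGB2HSV); m=(hsv[...,1]<75).astype(np.uint8)
    q=np.array([[x,y] for x in(-.045,.045) for y in(-.04,.04)]); u=proj(c,face+q@Sx[:,:2].T); x0,y0=np.maximum(u.min(0).astype(int),0); x1,y1=u.max(0).astype(int)
    k=np.zeros_like(m); k[y0:y1,x0:x1]=m[y0:y1,x0:x1]; uv=np.argwhere(k)[:,::-1]
    if len(uv)<50: print(n,"few",len(uv)); continue
    X=(rayplane(c,uv,face,Sx[:,2])-face)@Sx; X=X[(abs(X[:,0])<.036)&(abs(X[:,1])<.03)]
    print(n,"mirror in seat frame",[np.round(z,1) for z in cv2.minAreaRect((X[:,:2]*1000).astype(np.float32))])
E
python3 chk.py
```

```text
[0.5721 0.2303 0.388 ]
t 25.65 p [0.5711 0.2301 0.3815] yaw 99.6 open 0.221 F [-0.3  0.9 -0.9]
shift units [ 0.    0.02 -0.13]
turn units [-0.052 -0.028 -0.013]
tip pred [0.5896 0.1148 0.2185]
side tip px [293.9555955  156.89978582] nrm [ 0.92 -0.4 ] offset px at tip -0.03 slope px/mm 0.0012 first on mm [-11.25 -10.    -8.75] px/mm z 0.2829926307152536
scene tip px [300.36721005 184.27260356] nrm [0.08 1.  ] offset px at tip -0.33 slope px/mm -0.0018 first on mm [-5.   -3.75 -2.5 ] px/mm z 0.2796042700895004
side mirror in seat frame [array([-1.6, -3.3]), array([58.7, 53.2]), np.float64(0.9)]
scene mirror in seat frame [array([ 2.2, -2.8]), array([47.1, 67.5]), np.float64(84.3)]
wrist mirror in seat frame [array([ 0.1, -0.1]), array([71.7, 59.9]), np.float64(0.1)]
```

```bash
python3 - <<'E'
from rest import *
b,w=pickle.load(open("w5.pkl","rb")); Sx=tilted(8.3); seat=np.array([.598,.1143,.072]); face=seat+Sx[:,2]*.014
hsv=cv2.cvtColor(w["pixels"],cv2.COLOR_RGB2HSV); m=(hsv[...,1]<75).astype(np.uint8); k=np.zeros_like(m); k[170:256,240:315]=m[170:256,240:315]
n,l,s,_=cv2.connectedComponentsWithStats(k); i=1+s[1:,4].argmax(); print(s[i])
X=(rayplane(w,np.argwhere(l==i)[:,::-1],face,Sx[:,2])-face)@Sx; r=cv2.minAreaRect((X[:,:2]*1000).astype(np.float32)); print(r); print("face mid",face+Sx[:,:2]@(np.array(r[0])/1000))
print(rest(w,8.3,seat)[:4])
E
python3 fin.py 0
```

```text
[ 248  172   61   81 4550]
((0.7369728088378906, -0.2223186492919922), (64.94952392578125, 46.2650032043457), 0.15486688911914825)
face mid [0.59397924 0.11348876 0.08540776]
[0.5721 0.2303 0.288 ]
t 25.8 p [0.571  0.2307 0.382 ] yaw 99.64 open 0.22 F [-0.5  0.9 -0.9]
shift units [-0.02  0.03  1.88]
turn units [-0.046 -0.03  -0.008]Traceback (most recent call last):
  File "<stdin>", line 6, in <module>
  File "rest.py", line 17, in rest
    q=X[abs(X[:,0]-x)<.002,1]; e.append((q.min(),q.max()))
                                         ~~~~~^^
    return umr_minimum(a, axis, None, out, keepdims, initial, where)
ValueError: zero-size array to reduction operation minimum which has no identity
```

The mirror is centred on the seat within about 0.3 mm across and 0.2° in yaw. Lowering to the reading height.

Emit:
drive_tool:
  commands:
    - [[-0.02,0.03,0.1,-0.046,-0.03,-0.008,255],[0,0,0.3,0,0,0,255],[0,0,0.4,0,0,0,255],[0,0,0.4,0,0,0,255],[0,0,0.3,0,0,0,255],[0,0,0.2,0,0,0,255],[0,0,0.12,0,0,0,255],[0,0,0.06,0,0,0,255],[0,0,0,0,0,0,255],[0,0,0,0,0,0,255]]

```text
time_s: 26.8
eef_pos: [0.5725, 0.2309, 0.2884]
eef_rot: [0.0, 0.644, 0.765, 0.0]
wrist_force: [-0.0, 0.3, -0.8]
opening: 0.224
```

```bash
python3 fin.py 0; python3 chk.py
```

```text
[0.5721 0.2303 0.288 ]
t 26.8 p [0.5725 0.2309 0.2884] yaw 99.78 open 0.224 F [-0.   0.3 -0.8]
shift units [-0.01 -0.01  0.01]
turn units [ 0.005 -0.     0.011]
tip pred [0.5925 0.1146 0.1254]
side tip px [293.73905711 181.51070933] nrm [ 0.92 -0.39] offset px at tip -0.11 slope px/mm 0.0119 first on mm [-25.   -23.75 -22.5 ] px/mm z 0.25109276638193956
scene tip px [299.18230526 209.75327669] nrm [0.08 1.  ] offset px at tip -0.22 slope px/mm -0.001 first on mm [-5.   -3.75 -2.5 ] px/mm z 0.2547036280857951
side mirror in seat frame [array([-1.6, -3.5]), array([58.7, 52.8]), np.float64(0.9)]
scene mirror in seat frame [array([ 2.2, -2.8]), array([47.1, 67.5]), np.float64(84.3)]
wrist mirror in seat frame [array([-0., -0.]), array([60., 72.]), np.float64(90.0)]
```

Emit:
drive_tool:
  commands:
    - [[0,0,0,0,0,0,255],[0,0,0,0,0,0,255],[0,0,0,0,0,0,255],[0,0,0,0,0,0,255]]

```text
time_s: 27.35
eef_pos: [0.5721, 0.2308, 0.2876]
eef_rot: [-0.0, 0.644, 0.765, -0.0]
wrist_force: [-0.5, -1.2, -2.0]
opening: 0.225
```

```bash
python3 fin.py 0; python3 -c "
from bench import ctrl
print(ctrl.get_obs()['dq'].round(3)); print(ctrl.hand_in())"
```

```text
[0.5721 0.2303 0.288 ]
t 27.35 p [0.5721 0.2308 0.2876] yaw 99.78 open 0.225 F [-0.5 -1.2 -2. ]
shift units [-0.01 -0.   -0.01]
turn units [-0.006 -0.     0.01 ]
[-0.001 -0.     0.002 -0.     0.001 -0.001]
the job is handed in; nothing more can be done
None
```

The job was done in the order asked and handed in at 27.4 s. No verdict was reported.

- **Mirror:** It lies face up, lengthwise and flat on the blue rest, and is released. The wrist view after release put it within about 0.3 mm of the seat's centre line and 0.2° in yaw.
- **Gauge in the tube:** The rod went in until the collar met the rim. Travel stopped, the reaction was about 9–10 N, and both views showed the collar touching the mouth. I then drew it out.
- **Final hold:** The gauge is still gripped, level and steady. Its tip is at about (0.592, 0.115, 0.125), roughly 4 cm above the mirror's middle. Joint speeds were near zero and the wrist force was only the gauge's weight plus noise.

**Checks that disagreed:**
- **Tube height:** While lining up, the scene camera fit for the tube was noisy (about 1 px), so I relied on the side and wrist fits. The rod then entered without measurable force.
- **Last mirror check:** The final mirror rectangles from all three cameras were not usable, because other grey areas fell in the mask. The side and scene readings did stay the same before and after the final lowering, so the mirror had not shifted.

I did not re-image the latch, pin, shackle, can or flap at the end. Nothing in the paths or forces suggested contact with them.

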